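Load a returnable carrier: re-pin the gate stay, fill the lane, clamp down

ROBOT

A 6-joint arm with a two-finger parallel gripper is mounted at the origin on a cart in front of the work surface, level with it; the furniture and walls round the work are solid. World frame = base frame: x ahead of the robot, y to its left, z up, the work surface at z = 0. Lengths are in m, angles in degrees, forces in N, time in s.
With the tool pointing down it reaches from about 0.35 to 0.8 m from the base axis. Payload 7.3 kg.
Tool frame: the origin (TCP) lies between the finger pads; the fingertips stand 17 mm ahead of it and the grasp point (between the pads) lies 2 mm behind it (ctrl.tip_extent is the distance from the TCP to the fingertips, in m); z points along the fingers, y is the line along which they close (so a half turn about z gives the same grasp; the last joint's range is limited). The gripper opens to 85 mm and grips with 20 to 120 N. Pads are 22 mm wide; open, the fingers measure 114 mm over their backs; the gripper's body (76 mm by 85 mm) begins 54 mm behind the grasp point. The pads swing forward as they close: fully open they stand 13 mm farther back than shut.
Start: joints at [-73.912, 19.595, 87.324, -0, 73.075, -8.365], TCP at [0.217, -0.478, 0.248] pointing down, gripper open.
Joint ranges: [-145.02, 145.02], [-44.19, 115.74], [2.07, 154.8], [-57.11, 237.11], [16.16, 152.29], [-177.93, 177.93]. Speed limits (degrees/s): [147.25, 147.25, 180, 180, 180, 180].

INTERFACE

Orientations are given as [roll, pitch, yaw] about the fixed x, y, z axes, in that order (R = Rz(yaw) Ry(pitch) Rx(roll)).
In Python, from station import ctrl gives the robot as it stands.
- The arm moves only by the tool drive_effector, called after "Emit:" as name(argument=value, ...) on one line, values as JSON. Schema: {"type":"object","properties":{"motion":{"type":"string"},"jaw":{"type":"number"},"grip_force":{"type":"number"},"only":{"type":"string"},"quiet":{"type":"boolean"},"lines":{"type":"string"}},"required":["motion"],"additionalProperties":false}. motion is a string of 1 to 10 rows, parted by a bar, with the numbers parted by spaces; each row has 6 numbers: dx, dy, dz in m, then a rotation vector rx, ry, rz in degrees; each row is the pose to reach, as a shift and turn from the pose commanded when the call began, along the tool's axes at that moment; what a row does not reach only later rows make up. A row lasts 1/8 s, in which the tool goes at most 0.0625 m and 10.7 degrees, less where a joint would pass 70% of its speed; a pose out of reach is approached as far as the arm can. jaw is the opening from 0.0 (shut) to 1.0 (fully open), set as the call begins (left out keeps the last). The fingers move at their own pace and stop on an object; grip_force is the grip in N (left out, the last holds). Time passes only in rows, so rows that do not move let the fingers close. The tool returns the time, the measured TCP pose, the force, the opening and the grip force at its end. only (a regular expression) keeps the lines of the reply that match it, lines (a string "A,B") keeps lines A to B, and quiet returns only ok. Input that does not fit is refused with a message, and nothing moves.
- ctrl.sense(): the state, without advancing time (a new reading comes with each control period).
- ctrl.get_image(name): name is "side" or "top" or "wrist"; returns the picture (480x640x3 uint8, red, green, blue); there is no depth.
- ctrl.camera_model(name): a dict with "intrinsics" (3x3 intrinsics, pixels), "rvec" (rotation vector, rad) and "tvec" (3), from world to camera coordinates, as OpenCV has them. Camera axes: x right, y down, z forward; pixel columns grow to the right and rows downward; lengths in m; the calibration is good to about 2 mm. A picture is of the moment at which its call begins: read the wrist's pose just before it. camera_model takes no time and is no camera call; for the wrist camera it gives the pose at the moment of the call.
- ctrl.close_job(): hands the job in; it is judged then, once.
The state is a dict: "t": time; "joint_pos": joint angles; "dq": joint speeds; "effort": joint torques, N m; "ee_pos": TCP position; "orientation": TCP orientation; "force": force on the tool from outside, world axes, zero at the start; "wrist_torque": the same for the moment, N m; "grip_width": opening from 0.0 (shut) to 1.0 (fully open); "grip_force": force on a finger pad.
Only numpy, scipy, OpenCV 4.12 (cv2) and the standard library are available. Lean on these libraries where they do the work, as an engineer would, in place of code of your own. Each camera call takes 0.05 s, during which the arm holds its last target. There are 200 camera calls.

TASK

Load the returnable carrier for dispatch. Swing its hold-down clamp back over centre, and lift the gate's stay off the pin and drop the end hole (next to the knob) over it, so that the gate stands pinned wide open; take the stray nut out of the lane and put it in the cup, and stand every small carton flat in the lane, lengthwise along it. With all of them in, shut the gate again and pin the stay by its first hole (the one farthest from the knob); only then swing the clamp over centre down onto the cartons. Leave the cup standing.

Things in the scene. Friction and masses are not known exactly. Their poses are not given: they have to be found in the camera images.
- carrier: Fixed carrier, plywood base 200x338x10 mm. Origin under the lane's middle, on the worktop; x from gate to clamp side, y left along the lane, z up. Lane (mm): mat top z 12, x -33..33, y -113..113, holds 3 cartons end to end; low angles before and behind (to x +-36, top z 22), end angles (top z 34), open above. Gate post (-35,-142). Clamp shaft along y at x 85, z 55.
- gate (a joint): Gate along the lane's front, 262 mm long, z 23 to 51 mm, on an upright hinge at carrier (-35,-142) mm. rad: 0 shut (along carrier +y), grows outward (towards the robot) to 1.1; about 0.70 pinned by the end hole. Open, it leaves room for a finger in front of a carton. A weak spring (0.2 N at its tip) swings it shut when unpinned; it follows when the stay's knob is carried.
- stay (a joint): Tip-up of the stay bar (rad): 0 level (underside z 56 mm), to 0.8; falls by its weight. Steel bar 312x24x5 mm, 0.12 kg, on a swivel on the gate 90 mm along it from its hinge and 35 mm outside it; turns freely and tips up there. From the swivel: hole_shut 210 mm, middle hole 235, hole_open 261, knob 295. Holes 13 mm; clear of the pin when raised 20 mm.
- hole_shut (a point): Middle (half thickness) of the stay's first hole, farthest from the knob; over the pin it holds the gate shut. x along the bar towards the knob, z up.
- hole_open (a point): Middle of the stay's end hole, next to the knob; over the pin it holds the gate wide open. Same axes. A middle hole lies half way between the two.
- stay_knob (a point): Middle of the stay's upright black knob, 16 mm across, 30 mm tall, on the bar; the point is 16 mm above the bar's top (z 77 mm with the bar level). Same axes as the holes. Grip from above, fingers closing across the bar, lift and carry it; the bar turns about it.
- pin_seat (a point): On the axis of the upright steel pin, fixed to the carrier at (-60, 157) mm, where a hole's middle lies when fully down (z 58.5 mm). Pin 8 mm across, round tip at z 73 mm. Axes as the carrier's.
- clamp (a joint): Hold-down clamp (rad): 0 on its stop, lane empty; 0.01 to 0.06 down on cartons; 1.7 back behind the lane. A spring throws it over centre at about 0.85 and holds it at either end (9 N at the grip to start it). Rubber-faced bar, 85 mm from the shaft, along the lane's middle when down (z 48 to 60). A drawer cabinet 235 mm high stands behind the lane's left half: leave the grip towards the robot.
- clamp_grip (a point): Middle of the clamp's handle: black round grip 15 mm across, 56 mm long, parallel to carrier y, at y -55. Circles over the top about the clamp shaft, 99 mm from it: when down 85 mm before and 50 above it, when back 61 behind and 78 above. Take it from above, fingers closing along carrier x; it may turn between them; open them 40 mm at most there. y along the grip.
- carton_1: Small printed card box of fasteners, 56 (x) x 70 (y) x 39 (z) mm, 0.1 to 0.2 kg, standing flat on the worktop. Origin: centre of its underside. Grasp across the 56 mm sides; the 70 mm side goes along the lane. May be absent.
- carton_2: Small printed card box of fasteners, 56 (x) x 70 (y) x 39 (z) mm, 0.1 to 0.2 kg, standing flat on the worktop. Origin: centre of its underside. Grasp across the 56 mm sides; the 70 mm side goes along the lane. May be absent.
- carton_3: Small printed card box of fasteners, 56 (x) x 70 (y) x 39 (z) mm, 0.1 to 0.2 kg, standing flat on the worktop. Origin: centre of its underside. Grasp across the 56 mm sides; the 70 mm side goes along the lane. May be absent.
- stray_nut: Zinc hex nut, 18x21x10 mm, lying flat on the lane's mat under the clamp bar. Origin: centre of its underside.
- cup: Loose enamel-look cup for odd nuts, white with a blue band, 84 mm tall, mouth 74 mm outside, about 56 mm inside. Origin: centre of its underside.

How it is judged:
By the outcome, as a careful person would: the job done as asked, in the order asked, and still so for the second after the job is handed in, with the robot touching nothing.
Of carton_1, carton_2, carton_3 only 2 to 3 are there at a start; the rules pass over those that are not, and their reading is None.
At some moment in a run one of carton_1, carton_2, carton_3, cup may be knocked a few centimetres aside while the robot is not near it.
Once in a run the grip may slacken for a moment while it holds something.
It also fails if it takes over 210 s, if anything falls off the work surface, if the arm or the gripper's body presses on something with over 40 N, if the wrist force passes 120 N, or if a joint passes its speed limit or range.

## Working session

There is one attempt and no reset: what is moved stays moved. The work goes in short steps, Python scripts to look and compute and a tool call to move; the robot and the scene stay as the last step left them, time stands still between calls to the robot, and variables do not carry over. Pictures are saved under pics/ and viewed, at most 14 in all, crops included, and the job is handed in when it is done.

```bash
ls; mkdir -p pics; cat > h.py <<'E'
import numpy as np, cv2
from station import ctrl
from scipy.spatial.transform import Rotation as R
def cam(n):
    m=ctrl.camera_model(n); return np.array(m["intrinsics"],float),np.array(m["rvec"],float).ravel(),np.array(m["tvec"],float).ravel()
def ray(c,px):
    K,r,t=c; Rm=cv2.Rodrigues(r)[0]; d=Rm.T@np.linalg.solve(K,[px[0],px[1],1.]); return -Rm.T@t,d
def onz(c,px,z):
    o,d=ray(c,px); return o+d*(z-o[2])/d[2]
def proj(c,P):
    K,r,t=c; return cv2.projectPoints(np.atleast_2d(np.array(P,float)),r,t,K,None)[0][:,0]
def tri(cs,pxs):
    A=0;b=0
    for c,p in zip(cs,pxs):
        o,d=ray(c,p); d=d/np.linalg.norm(d); M=np.eye(3)-np.outer(d,d); A=A+M; b=b+M@o
    return np.linalg.solve(A,b)
def snap(n,f):
    im=ctrl.get_image(n); cv2.imwrite(f,im[:,:,::-1]); return im
def go(P,yaw=None):
    "shift in tool axes to world P (and yaw)"
    s=ctrl.sense(); Rt=R.from_euler('xyz',s["orientation"],degrees=True)
    print("at",np.round(s["ee_pos"],4),np.round(s["orientation"],2),"tool shift",np.round(Rt.inv().apply(np.array(P)-s["ee_pos"]),4))
E
python3 - <<'E'
from h import *
for n in("top","side"): snap(n,f"pics/{n}0.png"); c=cam(n); print(n,ray(c,(320,240)),c[0][0,0])
print(ctrl.sense())
E
```

```text
pics
station.py
top (array([ 0.20800903, -0.07353188,  1.16711922]), array([ 0.25264929,  0.05142867, -0.96626391])) 579.84358105834
side (array([ 0.44154296, -1.07228643,  0.65172877]), array([ 0.07287203,  0.87302188, -0.4827906 ])) 521.9930635676133
{'t': 0.1, 'joint_pos': array([-7.39110914e+01,  1.96340089e+01,  8.73705105e+01,  2.24743887e-03,
        7.30753450e+01, -8.36688717e+00]), 'dq': array([ 0.11373533, -0.03642554, -0.18354947,  0.03880356, -0.0099072 ,
       -0.09725755]), 'effort': array([ 2.00783208e-03, -4.34447086e+01, -2.46489519e+01, -1.76603330e-04,
        4.67611535e-03, -4.49851655e-06]), 'ee_pos': array([ 0.21727056, -0.4775744 ,  0.24768886]), 'orientation': array([-1.79921298e+02, -1.37474805e-02,  2.44551306e+01]), 'force': array([-0.19499943,  0.6253862 , -0.01969085]), 'wrist_torque': array([-0.02518699,  0.05738095, -0.00638965]), 'grip_force': 0.0, 'grip_width': 1.0037483955910007}
```
View pics/top0.png

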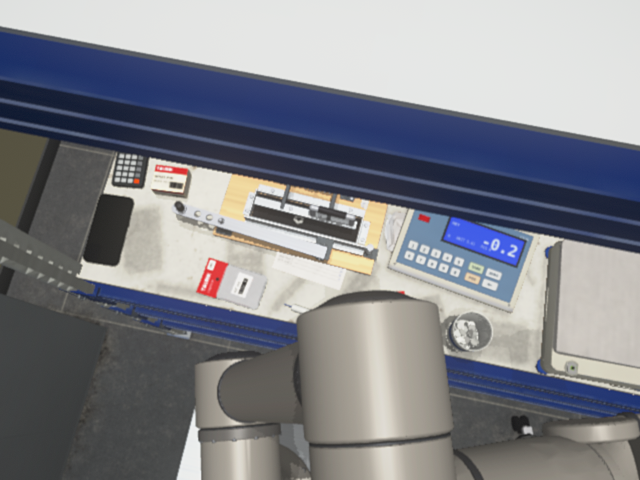

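View pics/side0.png

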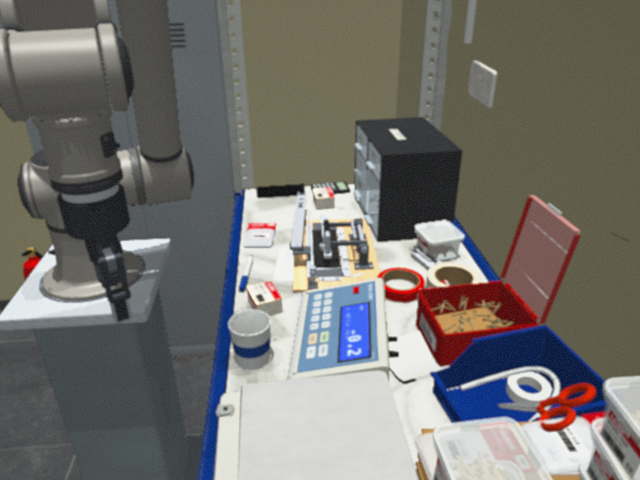

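```bash
python3 - <<'E'
from h import *
c=cam("top");d=cam("side")
print("pairs top/side: knob",tri([c,d],[(180,207),(300,200)]),"cartonL",tri([c,d],[(170,180),(323,196)]))
for n,p,z in [("cartonL",(172,178),.039),("flat",(230,283),.0),("red",(400,294),.039),("cup",(470,330),.084),("basecornerR",(372,273),.01),("baseL",(217,225),.01)]: print(n,onz(c,p,z).round(3))
for n,p,z in [("cartonL",(323,193),.039),("flat",(262,232),.01),("carton",(264,293),.039),("cup",(250,318),.084),("base near r",(292,290),.01),("base far r",(380,280),.01),("pin/knob",(300,200),.077)]: print("side",n,onz(d,p,z).round(3))
im=cv2.imread("pics/side0.png")[170:350,220:400]; im2=cv2.imread("pics/top0.png")[130:310,90:390]
a=cv2.resize(im,None,fx=2.2,fy=2.2,interpolation=2); b=cv2.resize(im2,None,fx=1.33*1,fy=1.33,interpolation=2)
o=np.zeros((600,800,3),np.uint8);o[:396,:396]=a;o[:b.shape[0],400:800]=b[:,:400];cv2.imwrite("pics/crop0.png",o[:400])
w=cam("wrist");print(ray(w,(320,240)),w[0][0,0])
E
```

```text
pairs top/side: knob [0.50557966 0.27941042 0.03960632] cartonL [0.56866109 0.32048306 0.02818296]
cartonL [0.571 0.314 0.039]
flat [0.387 0.15  0.   ]
red [ 0.427 -0.19   0.039]
cup [ 0.379 -0.323  0.084]
basecornerR [ 0.464 -0.13   0.01 ]
baseL [0.499 0.204 0.01 ]
side cartonL [0.568 0.317 0.039]
side flat [0.391 0.148 0.01 ]
side carton [ 0.4   -0.177  0.039]
side cup [ 0.378 -0.318  0.084]
side base near r [ 0.458 -0.129  0.01 ]
side base far r [ 0.655 -0.11   0.01 ]
side pin/knob [0.495 0.192 0.077]Traceback (most recent call last):
  File "<stdin>", line 8, in <module>
ValueError: could not broadcast input array from shape (239,399,3) into shape (239,400,3)
```

```bash
python3 -c "
from h import *
go([.43,.03,.40])
w=cam('wrist');print(ray(w,(320,240)),w[0][0,0])"
```

```text
at [ 0.2173 -0.4776  0.2477] [-1.7992e+02 -1.0000e-02  2.4460e+01] tool shift [ 0.4038 -0.3742 -0.1517]
(array([ 0.28470787, -0.44704364,  0.37257531]), array([-0.2717828 , -0.12377525, -0.95439523])) 368.28858940274307
```

Emit:
drive_effector(motion="0.04 -0.04 -0.02 0 0 -8 | 0.08 -0.08 -0.04 0 0 -16 | 0.13 -0.12 -0.05 0 0 -24 | 0.18 -0.17 -0.07 0 0 -32 | 0.23 -0.21 -0.09 0 0 -40 | 0.28 -0.26 -0.11 0 0 -48 | 0.32 -0.30 -0.12 0 0 -56 | 0.36 -0.34 -0.14 0 0 -60 | 0.40 -0.37 -0.15 0 0 -60 | 0.40 -0.37 -0.15 0 0 -60")

```text
t: 1.35
ee_pos: [0.4291, 0.0276, 0.3987]
orientation: [180.0, -0.0, 84.8]
force: [-0.8, -0.2, -0.0]
grip_width: 0.999
grip_force: 0.0
```

```bash
python3 - <<'E'
from h import *
s=ctrl.sense();print(s['t'],s['ee_pos'],s['orientation'])
w=cam("wrist");snap("wrist","pics/w1.png");np.save("w1.npy",np.concatenate([w[1],w[2]]));print(w[0])
E
```

```text
1.35 [0.42913898 0.0276015  0.39865573] [ 1.79950917e+02 -3.05925117e-02  8.47674616e+01]
[[368.2885894    0.         319.41286692]
 [  0.         368.2885894  237.29587702]
 [  0.           0.           1.        ]]
```

View pics/w1.png

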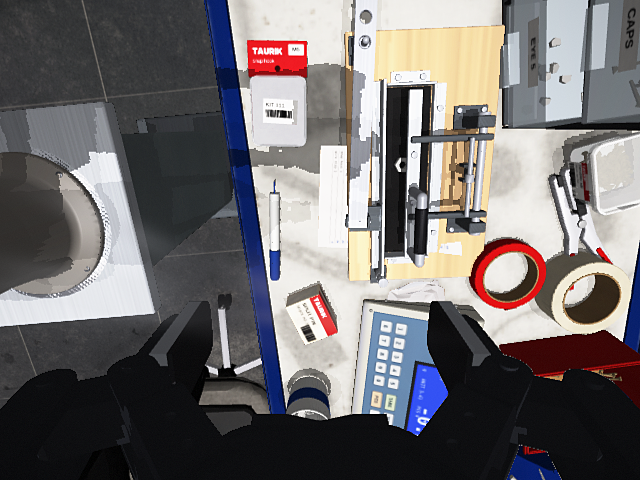

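```bash
cat >> h.py <<'E'
KW=np.array([[368.2885894,0,319.41286692],[0,368.2885894,237.29587702],[0,0,1.]])
def load(f):
    a=np.load(f); return KW,a[:3],a[3:]
E
python3 - <<'E'
from h import *
w=load("w1.npy")
for n,p,z in [("base NL",(346,33),.01),("FL",(503,25),.01),("NR",(350,280),.01),("FR",(484,277),.01),("lane NL",(387,87),.012),("lane FL in",(433,87),.012),("lane NR",(385,257),.012),("nut",(401,164),.02),("grip a",(421,195),.105),("grip b",(420,262),.105),("cartonA TL",(286,298),.039),("TR",(323,282),.039),("BR",(338,330),.039),("BL?",(300,345),.039)]: print(n,onz(w,p,z).round(4))
im=cv2.imread("pics/w1.png")[0:370,230:520]
cv2.imwrite("pics/w1c.png",cv2.resize(im[:300],None,fx=2,fy=2,interpolation=2))
E
```

```text
base NL [0.4785 0.2084 0.01  ]
FL [0.6729 0.1994 0.01  ]
NR [ 0.4611 -0.1251  0.01  ]
FR [ 0.6623 -0.1385  0.01  ]
lane NL [0.5266 0.1409 0.012 ]
lane FL in [0.5858 0.1355 0.012 ]
lane NR [ 0.5148 -0.0922  0.012 ]
nut [0.5403 0.042  0.02  ]
grip a [0.5446 0.0148 0.105 ]
grip b [ 0.5425 -0.0673  0.105 ]
cartonA TL [ 0.3655 -0.1321  0.039 ]
TR [ 0.4211 -0.1119  0.039 ]
BR [ 0.4365 -0.1911  0.039 ]
BL? [ 0.3774 -0.2115  0.039 ]
```

View pics/w1c.png

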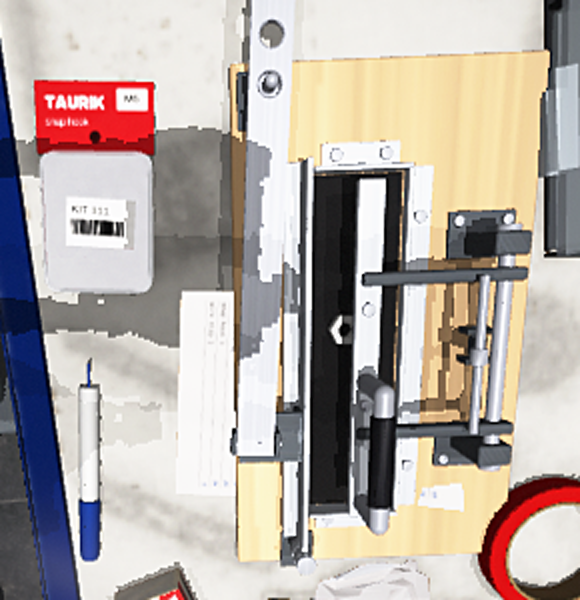

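Emit:
drive_effector(motion="-0.02 0.05 0.06 0 0 -2.2 | -0.04 0.11 0.11 0 0 -2.2 | -0.04 0.114 0.13 0 0 -2.2 | -0.04 0.114 0.13 0 0 -2.2", jaw=0.47)

```text
t: 1.9
ee_pos: [0.5366, -0.0286, 0.2635]
orientation: [-179.5, -0.0, 86.5]
force: [-0.9, -0.4, 0.7]
grip_width: 0.47
grip_force: 0.0
```

```bash
python3 - <<'E'
from h import *
w=cam("wrist");im=snap("wrist","pics/w2.png");np.save("w2.npy",np.concatenate([w[1],w[2]]))
E
```

```text
(no output)
```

View pics/w2.png

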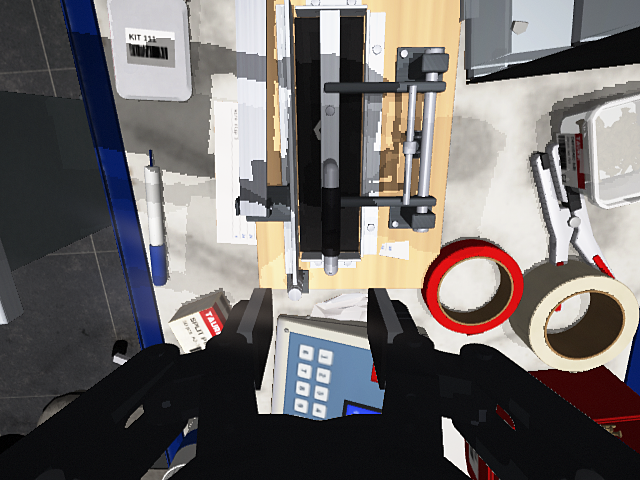

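```bash
python3 - <<'E'
from h import *
from scipy.optimize import least_squares
w1,w2=load("w1.npy"),load("w2.npy")
for n,a,b in [("grip",(421,229.5),(331,221)),("grip top",(421,207),(331,188)),("grip bot",(421,252),(331,254)),("hinge",(383,282.5),(295,293)),("nut",(400.5,165),(320,128)),("shaft R",(475,228),(425,220)),("laneFR inner",(429,258),(359,262)),("laneNR",(385,256),(300,257))]: print(n,tri([w1,w2],[a,b]).round(4))
def f(q):
    x,y,t=q; T=lambda P:np.array([x+P[0]*np.cos(t)-P[1]*np.sin(t),y+P[0]*np.sin(t)+P[1]*np.cos(t),P[2]])
    G=[(w1,(364.5,42),(-.06,.157,.073)),(w1,(421,229.5),(0,-.055,.107)),(w2,(331,221),(0,-.055,.107)),(w1,(383,282.5),(-.035,-.142,.055)),(w2,(295,293),(-.035,-.142,.055)),(w2,(300,257),(-.033,-.113,.012))]
    return np.concatenate([proj(c,[T(P)])[0]-np.array(p) for c,p,P in G])
r=least_squares(f,[.56,.036,-.05]);print(r.x,np.degrees(r.x[2]));print(r.fun.reshape(-1,2).round(1))
E
```

```text
grip [ 0.5441 -0.027   0.1049]
grip top [ 0.5457 -0.0013  0.0996]
grip bot [ 0.5426 -0.0531  0.1099]
hinge [ 0.5044 -0.114   0.0517]
nut [0.5384 0.0425 0.028 ]
shaft R [ 0.6366 -0.0512  0.0346]
laneFR inner [ 0.5698 -0.086   0.0465]
laneNR [ 0.511  -0.0809  0.0372]
[ 0.54599242  0.0267907  -0.04089941] -2.3433636489552976
[[-0.5 -1.6]
 [ 0.1  1.9]
 [-0.2  1.5]
 [ 0.9  0.3]
 [ 0.6  1.7]
 [-0.7 -4.2]]
```

Emit:
drive_effector(motion="0.001 0.0075 0.05 0 0 -1 | 0.001 0.0075 0.10 0 0 -1 | 0.001 0.0075 0.15 0 0 -1 | 0.001 0.0075 0.16 0 0 -1 | 0.001 0.0075 0.16 0 0 -1", jaw=0.47)

```text
t: 2.58
ee_pos: [0.5461, -0.0262, 0.1102]
orientation: [179.9, 0.0, 87.6]
force: [0.1, -0.5, 0.1]
grip_width: 0.473
grip_force: 0.0
```

Emit:
drive_effector(motion="0 0 0 0 0 0 | 0 0 0 0 0 0 | 0 0 0 0 0 0 | 0 0 0 0 0 0", jaw=0, grip_force=40)

```text
t: 3.08
ee_pos: [0.5442, -0.0259, 0.1106]
orientation: [-179.9, 0.0, 87.7]
force: [-9.0, -0.1, 10.2]
grip_width: 0.154
grip_force: 39.0
```

```bash
python3 -c "
from h import *
# arc waypoints in tool axes: carrier frame
import math
a0=math.atan2(50,-85)
for k in range(0,11):
    th=a0-1.7*k/10; print(k, round(.099*math.cos(th)-(-.085),4), round(.099*math.sin(th)-.05,4))"
```

```text
0 -0.0003 0.0002
1 0.0094 0.0139
2 0.0213 0.0258
3 0.035 0.0355
4 0.0502 0.0427
5 0.0664 0.0472
6 0.0831 0.049
7 0.0999 0.0479
8 0.1162 0.0439
9 0.1317 0.0373
10 0.1458 0.0282
```

Emit:
drive_effector(motion="0 0.004 -0.007 0 0 0 | 0 0.0094 -0.014 0 0 0 | 0 0.015 -0.020 0 0 0 | 0 0.0213 -0.026 0 0 0 | 0 0.028 -0.031 0 0 0 | 0 0.035 -0.0355 0 0 0 | 0 0.0425 -0.039 0 0 0 | 0 0.050 -0.0427 0 0 0 | 0 0.058 -0.045 0 0 0 | 0 0.0664 -0.047 0 0 0")

```text
t: 4.32
ee_pos: [0.6106, -0.0292, 0.1584]
orientation: [-179.9, 0.1, 87.6]
force: [-9.8, -1.9, 9.5]
grip_width: 0.157
grip_force: 41.1
```

Emit:
drive_effector(motion="0 0.0085 -0.001 0 0 0 | 0 0.0167 -0.002 0 0 0 | 0 0.0335 -0.001 0 0 0 | 0 0.05 0.003 0 0 0 | 0 0.065 0.010 0 0 0 | 0 0.077 0.017 0 0 0 | 0 0.077 0.017 0 0 0")

```text
t: 5.2
ee_pos: [0.6895, -0.0328, 0.1399]
orientation: [179.9, 0.1, 87.6]
force: [-1.7, -5.4, 3.1]
grip_width: 0.155
grip_force: 40.4
```

Emit:
drive_effector(motion="0 0 0 0 0 0 | 0 0 0 0 0 0 | 0 0 0 0 0 0", jaw=0.47)

```text
t: 5.58
ee_pos: [0.6888, -0.0312, 0.1384]
orientation: [180.0, -0.0, 87.7]
force: [-0.8, 0.8, -0.4]
grip_width: 0.468
grip_force: 0.0
```

Emit:
drive_effector(motion="0 0 -0.02 0 0 0 | 0 -0.01 -0.05 0 0 0 | 0 -0.04 -0.08 0 0 0 | 0 -0.10 -0.09 0 0 0 | 0 -0.15 -0.09 0 0 0 | 0.03 -0.19 -0.08 0 0 0 | 0.07 -0.21 -0.08 0 0 0 | 0.07 -0.21 -0.08 0 0 0")

```text
t: 6.58
ee_pos: [0.4805, 0.049, 0.2188]
orientation: [180.0, -0.0, 87.8]
force: [0.2, 0.1, -0.0]
grip_width: 0.473
grip_force: 0.0
```

```bash
python3 - <<'E'
from h import *
w=cam("wrist");im=snap("wrist","pics/w3.png");np.save("w3.npy",np.concatenate([w[1],w[2]]))
E
```

```text
(no output)
```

View pics/w3.png

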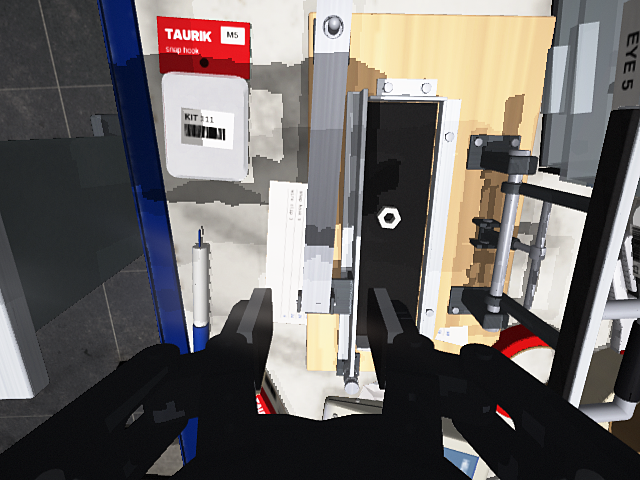

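Emit:
drive_effector(motion="0.06 0.01 0.0 0 0 0 | 0.12 0.015 0.01 0 0 0 | 0.17 0.015 0.02 0 0 0 | 0.175 0.015 0.02 0 0 0 | 0.175 0.015 0.02 0 0 0")

```text
t: 7.25
ee_pos: [0.5045, 0.2205, 0.1981]
orientation: [180.0, 0.0, 87.7]
force: [-0.2, -0.1, 0.7]
grip_width: 0.469
grip_force: 0.0
```

```bash
python3 - <<'E'
from h import *
w=cam("wrist");im=snap("wrist","pics/w4.png");np.save("w4.npy",np.concatenate([w[1],w[2]]))
E
```

```text
(no output)
```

View pics/w4.png

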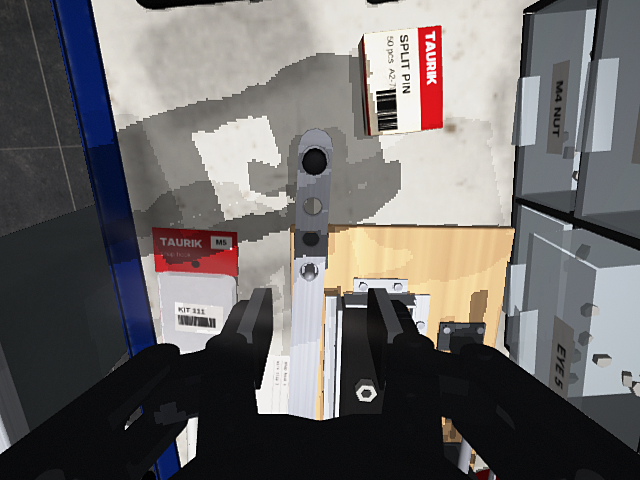

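```bash
cat >> h.py <<'E'
def C(P,q=None):
    x,y,t=np.load("car.npy") if q is None else q
    return np.array([x+P[0]*np.cos(t)-P[1]*np.sin(t),y+P[0]*np.sin(t)+P[1]*np.cos(t),P[2]])
E
python3 - <<'E'
from h import *
from scipy.optimize import least_squares
w1,w2,w3,w4=[load(f"w{i}.npy") for i in (1,2,3,4)]
print("pin",tri([w1,w3,w4],[(364.5,42),(334,26),(310,270)]))
print("nut",tri([w1,w2,w3,w4],[(400.5,165),(320,128),(388,217),(366,392)]))
k=onz(w4,(315,161),.092);print("knob",k)
G=[(w1,(364.5,42),(-.06,.157,.073)),(w3,(334,26),(-.06,.157,.073)),(w4,(310,270),(-.06,.157,.073)),(w4,(315,161),(-.056,.2427,.092)),(w1,(421,229.5),(0,-.055,.107)),(w2,(331,221),(0,-.055,.107)),(w1,(383,282.5),(-.035,-.142,.053)),(w2,(295,293),(-.035,-.142,.053))]
f=lambda q:np.concatenate([proj(c,[C(P,q)])[0]-np.array(p) for c,p,P in G])
r=least_squares(f,[.56,.036,-.05],loss='soft_l1');print(r.x,np.degrees(r.x[2]));print(r.fun.reshape(-1,2).round(1));np.save("car.npy",r.x)
print("knob",C((-.056,.2427,.077)),"pin",C((-.06,.157,.0585)))
for p in [(361,34),(441,26),(441,126),(367,136)]: print(onz(w4,p,.039))
go([k[0],k[1],.079])
E
```

```text
pin [0.49531122 0.18782209 0.05769712]
nut [0.54053395 0.04224635 0.02170416]
knob [0.50367035 0.27356046 0.092     ]
[ 0.5468125   0.02767493 -0.05215867] -2.9884714151159324
[[ 1.8 -3.3]
 [ 0.2 -4.7]
 [-1.2  8.1]
 [-0.2  1. ]
 [ 0.3  1.2]
 [-0.   0.4]
 [ 0.1 -1.1]
 [-0.1 -0.3]]
knob [0.50354183 0.27296443 0.077     ] pin [0.4950793  0.18758952 0.0585    ]
[0.53825027 0.35351909 0.039     ]
[0.59308388 0.35618568 0.039     ]
[0.596724   0.29035051 0.039     ]
[0.54218391 0.28544146 0.039     ]
at [0.5045 0.22   0.1983] [1.7998e+02 3.0000e-02 8.7610e+01] tool shift [ 0.0536 -0.0031  0.1193]
```

Emit:
drive_effector(motion="0.03 -0.0025 0.03 0 0 0 | 0.054 -0.003 0.06 0 0 0 | 0.054 -0.003 0.10 0 0 0 | 0.054 -0.003 0.116 0 0 0 | 0.054 -0.003 0.116 0 0 0 | 0.054 -0.003 0.116 0 0 0", jaw=0.47)

```text
t: 8.05
ee_pos: [0.5044, 0.2749, 0.0839]
orientation: [179.9, -0.1, 87.6]
force: [0.7, 0.4, 0.2]
grip_width: 0.466
grip_force: 0.0
```

Emit:
drive_effector(motion="0 0 0 0 0 0 | 0 0 0 0 0 0 | 0 0 0 0 0 0", jaw=0, grip_force=60)

```text
t: 8.43
ee_pos: [0.5033, 0.2753, 0.0828]
orientation: [180.0, -0.0, 87.7]
force: [-0.0, -0.6, -0.1]
grip_width: 0.164
grip_force: 58.5
```

```bash
python3 - <<'E'
from h import *
from scipy.optimize import brentq
H=np.array([-.035,-.142]);pin=np.array([-.06,.157])
S=lambda g:H+.09*np.array([-np.sin(g),np.cos(g)])+.035*np.array([-np.cos(g),-np.sin(g)])
for L in (.210,.235,.261):
    f=lambda g:np.hypot(*(S(g)-pin))-L
    g=brentq(f,-.1,1.1);u=(pin-S(g))/L;K=S(g)+.295*u
    print(L,g,K,"world",C((*K,.077)),"bar yaw from y deg",np.degrees(np.arctan2(-u[0],u[1])))
t=np.load("car.npy")[2];
go([.5,.27,.08])
E
```

```text
0.21 0.018817980161706712 [-0.05526942  0.24186826] world [0.50422805 0.27209573 0.077     ] bar yaw from y deg -3.190382647075422
0.235 0.4177360108897493 [-0.04889294  0.21596298] world [0.50924528 0.24589325 0.077     ] bar yaw from y deg -10.667989438860953
0.261 0.7141548963262979 [-0.05213235  0.19007718] world [0.50466072 0.22021154 0.077     ] bar yaw from y deg -13.379591032248737
at [0.5033 0.2753 0.0828] [ 1.7995e+02 -1.0000e-02  8.7670e+01] tool shift [-0.0054 -0.0031  0.0027]
```

Emit:
drive_effector(motion="0 0 -0.012 0 0 0 | 0 0 -0.025 0 0 0 | 0 0 -0.037 0 0 0 | 0 0 -0.037 0 0 0 | -0.013 0.002 -0.037 0 0 3 | -0.026 0.004 -0.037 0 0 6 | -0.039 0.004 -0.037 0 0 8 | -0.0526 0.0032 -0.037 0 0 10 | -0.0526 0.0032 -0.037 0 0 10 | -0.0526 0.0032 -0.037 0 0 10")

```text
t: 9.68
ee_pos: [0.5043, 0.2225, 0.1193]
orientation: [180.0, -0.0, 77.6]
force: [-1.9, 1.1, -2.0]
grip_width: 0.16
grip_force: 58.8
```

```bash
python3 - <<'E'
from h import *
w=cam("wrist");im=snap("wrist","pics/w5.png");np.save("w5.npy",np.concatenate([w[1],w[2]]))
E
```

```text
(no output)
```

View pics/w5.png

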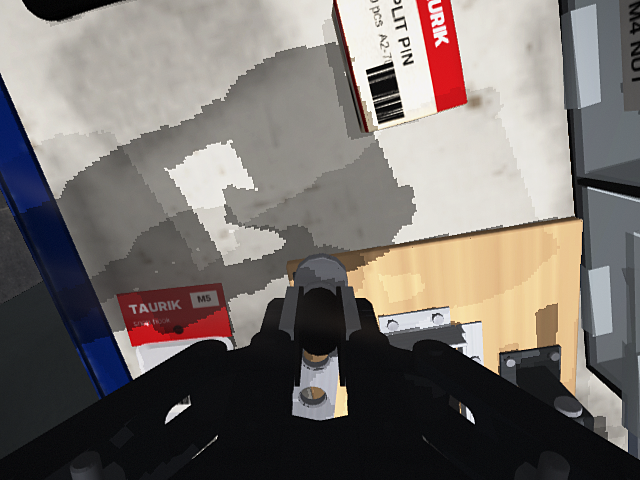

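Emit:
drive_effector(motion="0 0 0.01 0 0 0 | 0 0 0.02 0 0 0 | 0 0 0.026 0 0 0 | 0 0 0.03 0 0 0 | 0 0 0.034 0 0 0 | 0 0 0.037 0 0 0 | 0 0 0.037 0 0 0")

```text
t: 10.6
ee_pos: [0.5048, 0.223, 0.0824]
orientation: [179.9, -0.1, 77.6]
force: [2.0, 4.0, -0.9]
grip_width: 0.16
grip_force: 59.5
```

```bash
python3 - <<'E'
from h import *
w=cam("wrist");im=snap("wrist","pics/w6.png");np.save("w6.npy",np.concatenate([w[1],w[2]]))
cv2.imwrite("pics/w6c.png",cv2.resize(im[240:440,220:420,::-1],None,fx=3,fy=3,interpolation=2))
E
```

```text
(no output)
```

View pics/w6c.png

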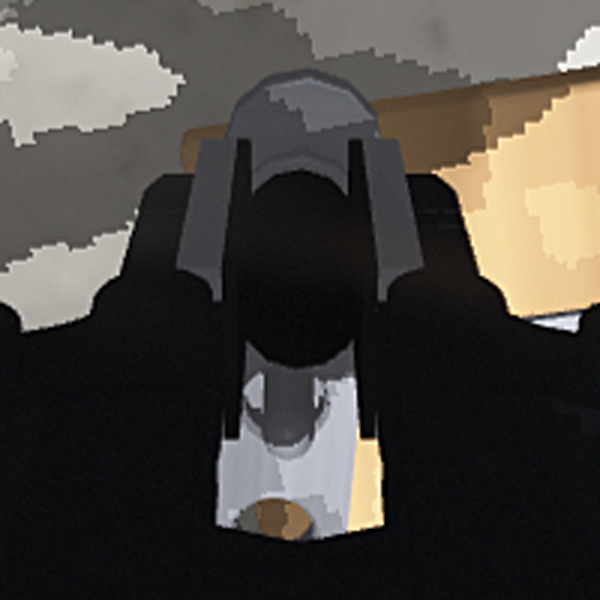

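Emit:
drive_effector(motion="0 0 0 0 0 0 | 0 0 0 0 0 0 | 0 0 0 0 0 0 | 0 0 -0.02 0 0 0 | 0 0 -0.05 0 0 0 | 0 0 -0.10 0 0 0 | 0 0 -0.10 0 0 0", jaw=0.47)

```text
t: 11.52
ee_pos: [0.5062, 0.223, 0.1862]
orientation: [179.6, -0.2, 77.7]
force: [-0.8, 0.1, -0.4]
grip_width: 0.469
grip_force: 0.0
```

Emit:
drive_effector(motion="-0.01 0.005 0 0 0 -10 | -0.03 0.01 0 0 0 -20 | -0.05 0.02 0 0 0 -30 | -0.08 0.03 0 0 0 -40 | -0.10 0.045 0 0 0 -50 | -0.12 0.055 0 0 0 -60 | -0.14 0.065 0 0 0 -70 | -0.16 0.07 0 0 0 -80 | -0.169 0.074 0 0 0 -90 | -0.169 0.074 0 0 0 -99.5")

```text
t: 12.78
ee_pos: [0.5399, 0.0406, 0.1812]
orientation: [-180.0, -0.1, 177.4]
force: [0.2, 0.2, 0.1]
grip_width: 0.47
grip_force: 0.0
```

Emit:
drive_effector(motion="0 0 0 0 0 0")

```text
t: 12.9
ee_pos: [0.5399, 0.0414, 0.1814]
orientation: [-180.0, -0.1, 177.0]
force: [-0.2, 0.0, 0.5]
grip_width: 0.471
grip_force: 0.0
```

```bash
python3 - <<'E'
from h import *
w=cam("wrist");im=snap("wrist","pics/w7.png");np.save("w7.npy",np.concatenate([w[1],w[2]]))
print(proj(w,[(.5405,.0422,.022)]))
E
```

```text
[[320.6340333  224.16124343]]
```

View pics/w7.png

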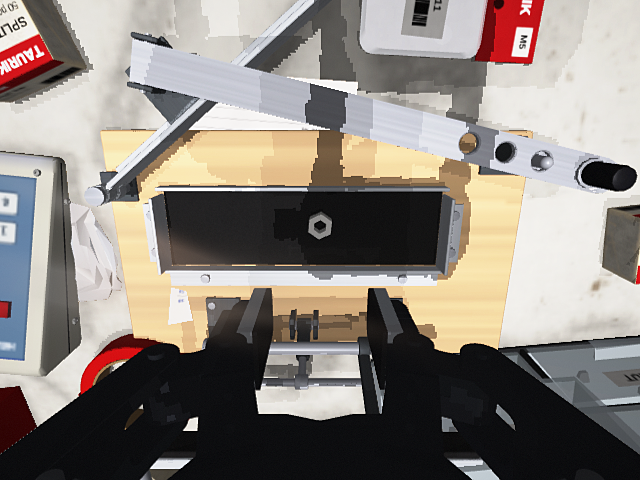

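Emit:
drive_effector(motion="-0.001 0.001 0.05 0 0 0 | -0.001 0.001 0.10 0 0 0 | -0.001 0.001 0.14 0 0 0 | -0.001 0.001 0.150 0 0 0 | -0.001 0.001 0.150 0 0 0 | -0.001 0.001 0.150 0 0 0")

```text
t: 13.7
ee_pos: [0.5425, 0.0425, 0.0339]
orientation: [-180.0, 0.2, 177.1]
force: [0.4, 0.2, 0.3]
grip_width: 0.47
grip_force: 0.0
```

Emit:
drive_effector(motion="0 0 0 0 0 0 | 0 0 0 0 0 0 | 0 0 0 0 0 0 | 0 0 0 0 0 0", jaw=0, grip_force=50)

```text
t: 14.2
ee_pos: [0.5422, 0.0425, 0.0338]
orientation: [-180.0, 0.1, 177.1]
force: [-1.5, 0.2, 6.4]
grip_width: 0.183
grip_force: 49.7
```

Emit:
drive_effector(motion="0 0 -0.03 0 0 0 | 0 0 -0.08 0 0 0 | 0 0 -0.13 0 0 0 | 0.02 -0.05 -0.17 0 0 0 | 0.04 -0.10 -0.17 0 0 0 | 0.06 -0.15 -0.17 0 0 0 | 0.08 -0.205 -0.17 0 0 0 | 0.10 -0.26 -0.17 0 0 0 | 0.12 -0.31 -0.17 0 0 0 | 0.143 -0.36 -0.17 0 0 0")

```text
t: 15.45
ee_pos: [0.3798, -0.3115, 0.203]
orientation: [-179.9, 0.1, 177.1]
force: [0.9, -0.8, 0.3]
grip_width: 0.184
grip_force: 48.9
```

Emit:
drive_effector(motion="0 0 0 0 0 0")

```text
t: 15.58
ee_pos: [0.3791, -0.3129, 0.2028]
orientation: [-179.9, 0.0, 176.8]
force: [0.6, 0.1, 0.7]
grip_width: 0.182
grip_force: 48.9
```

```bash
python3 - <<'E'
from h import *
w=cam("wrist");im=snap("wrist","pics/w8.png");np.save("w8.npy",np.concatenate([w[1],w[2]]))
print(proj(w,[(.378,-.32,.084)]))
E
```

```text
[[309.40195557 236.83861923]]
```

View pics/w8.png

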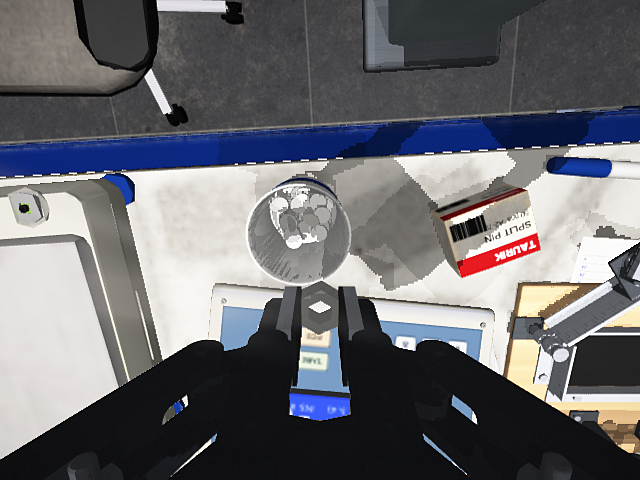

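```bash
python3 - <<'E'
from h import *
w=load("w8.npy");c=onz(w,(299,234),.084);print(c)
for p in [(442,216),(528,191),(540,250),(462,277)]: print(onz(w,p,.039))
go([c[0],c[1],.108])
im=cv2.imread("pics/w8.png")[150:310,400:580]
im4=cv2.imread("pics/w4.png")[0:160,330:510]
cv2.imwrite("pics/cart.png",np.hstack([cv2.resize(im,None,fx=2.2,fy=2.2,interpolation=2),cv2.resize(im4,None,fx=2.2,fy=2.2,interpolation=2)]))
E
```

```text
[ 0.37557277 -0.32702895  0.084     ]
[ 0.37974235 -0.214595    0.039     ]
[ 0.36313981 -0.1478493   0.039     ]
[ 0.41307401 -0.13266953  0.039     ]
[ 0.43377823 -0.19556764  0.039     ]
at [ 0.3799 -0.3111  0.2027] [-1.7998e+02  3.0000e-02  1.7694e+02] tool shift [ 0.0035 -0.0161  0.0947]
```

View pics/cart.png

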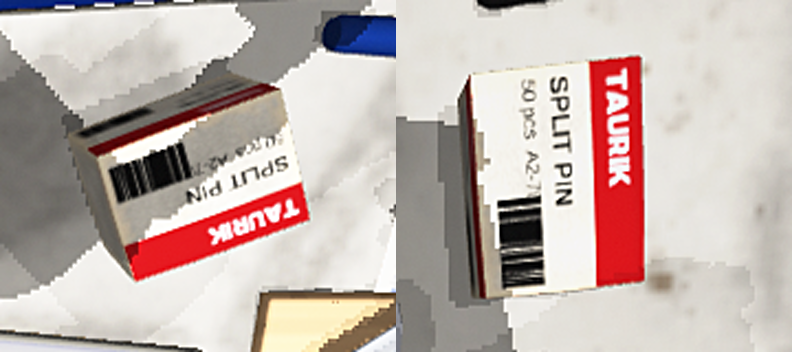

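Emit:
drive_effector(motion="0.0035 -0.0161 0.04 0 0 0 | 0.0035 -0.0161 0.08 0 0 0 | 0.0035 -0.0161 0.094 0 0 0 | 0.0035 -0.0161 0.094 0 0 0 | 0.0035 -0.0161 0.094 0 0 0")

```text
t: 16.25
ee_pos: [0.3774, -0.3261, 0.1098]
orientation: [-179.9, 0.1, 177.2]
force: [0.4, -0.2, 0.1]
grip_width: 0.184
grip_force: 48.9
```

Emit:
drive_effector(motion="0 0 0 0 0 0 | 0 0 0 0 0 0 | 0 0 -0.02 0 0 0 | 0 0 -0.06 0 0 0 | 0 0 -0.06 0 0 0", jaw=0.45)

```text
t: 16.88
ee_pos: [0.3776, -0.3272, 0.1713]
orientation: [-179.7, 0.3, 177.1]
force: [-0.8, 0.4, 0.0]
grip_width: 0.452
grip_force: 0.0
```

```bash
python3 - <<'E'
from h import *
snap("wrist","pics/w9.png")
for nm,w,ps in [("A",load("w8.npy"),[(440.9,219.5),(528.6,190.9),(541.4,248.6),(462.3,277.7)]),("L",load("w4.npy"),[(363.6,32.7),(440.9,25.9),(442.7,128.2),(370.5,135.5)])]:
    P=np.array([onz(w,p,.039)[:2] for p in ps]);print(nm,P.mean(0),[np.hypot(*(P[i]-P[i-1])).round(4) for i in range(4)])
    for i in range(4):
        e=P[i]-P[i-1];print(np.degrees(np.arctan2(e[1],e[0])).round(1),end=' ')
    cv=P.mean(0)
print()
for k,P in {"n":(0,-.075,.012),"f":(0,.0,.012),"l":(0,.075,.012)}.items(): print(k,C(P))
E
```

```text
A [ 0.39800716 -0.1724219 ] [np.float64(0.0556), np.float64(0.0707), np.float64(0.0513), np.float64(0.0675)]
-158.8 106.0 17.9 -70.5 L [0.56897647 0.32123287] [np.float64(0.0687), np.float64(0.053), np.float64(0.0677), np.float64(0.0534)]
94.0 2.2 -85.7 -176.7 
n [ 0.54290237 -0.04722307  0.012     ]
f [0.5468125  0.02767493 0.012     ]
l [0.55072263 0.10257293 0.012     ]
```

View pics/w9.png

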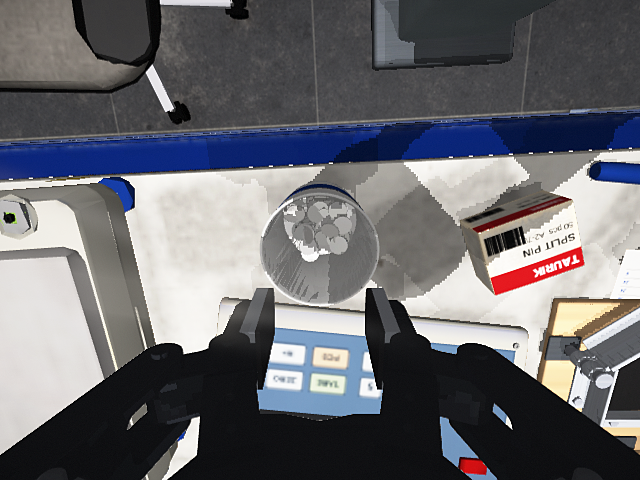

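```bash
python3 - <<'E'
from h import *
w=load("w7.npy")
P=[(-.036,.05,.022),(-.033,.05,.022),(-.033,.05,.012),(.033,.05,.012),(.033,.05,.022),(.036,.05,.022),(0,-.113,.034),(0,.113,.034),(0,-.113,.012),(0,.113,.012)]
print([(q[0].round(1),q[1].round(1)) for q in proj(w,[C(p) for p in P])])
im=cv2.imread("pics/w7.png",0); p=proj(w,[C((0,.05,.012))])[0]; x=int(p[0]);print(x,[int(v) for v in im[178:200,x]],"|",[int(v) for v in im[250:292,x]])
print([int(v) for v in im[228,140:175]],"|",[int(v) for v in im[228,430:470]])
s=ctrl.sense();go([.398,-.1724,.16])
E
```

```text
[(np.float64(366.9), np.float64(188.0)), (np.float64(366.8), np.float64(191.9)), (np.float64(365.3), np.float64(189.8)), (np.float64(362.4), np.float64(266.6)), (np.float64(363.8), np.float64(271.0)), (np.float64(363.7), np.float64(274.4)), (np.float64(155.9), np.float64(236.8)), (np.float64(448.7), np.float64(237.1)), (np.float64(167.2), np.float64(229.2)), (np.float64(439.8), np.float64(229.5))]
363 [72, 82, 84, 85, 86, 85, 86, 85, 71, 76, 85, 96, 135, 82, 4, 13, 15, 16, 14, 17, 17, 14] | [19, 19, 19, 19, 20, 19, 18, 22, 21, 18, 20, 18, 17, 14, 34, 93, 90, 77, 78, 76, 83, 128, 133, 128, 131, 166, 250, 234, 232, 235, 231, 232, 231, 230, 234, 234, 203, 205, 205, 205, 205, 206]
[224, 223, 223, 224, 223, 229, 237, 237, 236, 235, 237, 237, 228, 250, 234, 101, 74, 80, 81, 81, 79, 78, 76, 77, 78, 77, 78, 76, 30, 38, 42, 42, 41, 40, 37] | [19, 19, 20, 19, 22, 18, 18, 13, 15, 79, 70, 70, 68, 69, 68, 67, 68, 65, 64, 128, 171, 147, 129, 161, 157, 155, 153, 153, 150, 150, 150, 132, 126, 129, 129, 128, 128, 127, 123, 128]
at [ 0.3768 -0.3264  0.1696] [-1.7986e+02  1.3000e-01  1.7715e+02] tool shift [-0.0135  0.1549  0.0093]
```

Emit:
drive_effector(motion="0 0.03 0 0 0 10 | -0.003 0.06 0 0 0 20 | -0.006 0.09 0 0 0 30 | -0.01 0.12 0 0 0 40 | -0.0135 0.155 0 0 0 50 | -0.0135 0.155 0 0 0 60 | -0.0135 0.155 0 0 0 69 | -0.0135 0.155 0 0 0 69 | -0.0135 0.155 0 0 0 69", jaw=0.85)

```text
t: 18.05
ee_pos: [0.3973, -0.1716, 0.1678]
orientation: [-180.0, -0.0, 108.3]
force: [0.3, 0.1, 0.3]
grip_width: 0.851
grip_force: 0.0
```

```bash
python3 - <<'E'
from h import *
w=cam("wrist");im=snap("wrist","pics/w10.png");np.save("w10.npy",np.concatenate([w[1],w[2]]))
h=cv2.cvtColor(im,cv2.COLOR_RGB2HSV);m=(((h[...,0]<6)|(h[...,0]>174))&(h[...,1]>170)&(h[...,2]>120)).astype(np.uint8)
n,l,st,ce=cv2.connectedComponentsWithStats(m)
for i in range(1,n):
    if st[i,4]>150:
        r=cv2.minAreaRect(np.argwhere(l==i)[:,::-1].astype(np.float32));print(st[i],cv2.boxPoints(r).round().tolist(),[onz(w,p,.039)[:2].round(4).tolist() for p in cv2.boxPoints(r)])
s=.028;t=np.radians(18);e=np.array([np.cos(t),np.sin(t)]);f=np.array([-np.sin(t),np.cos(t)])
print("pred corners",proj(w,[(*(np.array([.398,-.1724])+a*.028*e+b*.035*f),.039) for a,b in((1,1),(1,-1),(-1,-1),(-1,1))]).round())
go([.398,-.1724,.035])
E
```

```text
[338 187  23  35 489] [[338.0, 187.0], [360.0, 187.0], [360.0, 221.0], [338.0, 221.0]] [[0.3986, -0.1359], [0.413, -0.1311], [0.4213, -0.1539], [0.4065, -0.1588]]
[338 246  22  32 561] [[338.0, 246.0], [359.0, 246.0], [359.0, 277.0], [338.0, 277.0]] [[0.4126, -0.1764], [0.4271, -0.1716], [0.4354, -0.1944], [0.4206, -0.1993]]
[619 267  21  81 987] [[619.0, 267.0], [639.0, 267.0], [639.0, 347.0], [619.0, 347.0]] [[0.6142, -0.1266], [0.6282, -0.122], [0.6654, -0.1808], [0.6505, -0.1858]]
[534 346  25  14 198] [[534.0, 358.0], [535.0, 345.0], [558.0, 347.0], [558.0, 359.0]] [[0.5918, -0.2159], [0.5868, -0.2055], [0.6051, -0.2006], [0.6103, -0.211]]
pred corners [[361. 186.]
 [358. 280.]
 [283. 280.]
 [280. 186.]]
at [ 0.3973 -0.1717  0.168 ] [-1.7997e+02 -3.0000e-02  1.0828e+02] tool shift [-0.0009  0.0005  0.1329]
```

Emit:
drive_effector(motion="0 0 0.05 0 0 0 | 0 0 0.10 0 0 0 | 0 0 0.13 0 0 0 | 0 0 0.133 0 0 0 | 0 0 0.133 0 0 0")

```text
t: 18.73
ee_pos: [0.398, -0.172, 0.0359]
orientation: [180.0, 0.0, 108.2]
force: [0.2, 0.1, 0.2]
grip_width: 0.848
grip_force: 0.0
```

Emit:
drive_effector(motion="0 0 0 0 0 0 | 0 0 0 0 0 0 | 0 0 0 0 0 0 | 0 0 0 0 0 0", jaw=0, grip_force=45)

```text
t: 19.23
ee_pos: [0.3985, -0.1723, 0.0368]
orientation: [179.9, 0.2, 108.2]
force: [-1.3, 1.2, 5.9]
grip_width: 0.638
grip_force: 48.1
```

```bash
python3 - <<'E'
from h import *
s=ctrl.sense();print(s["force"]);go([*C((0,-.045,0))[:2],.16]);print(C((0,-.045,0)))
E
```

```text
[-1.32682744  1.16267648  5.88446807]
at [ 0.3985 -0.1723  0.0368] [1.7988e+02 1.6000e-01 1.0817e+02] tool shift [ 0.1014  0.1873 -0.1231]
[ 0.54446642 -0.01726387  0.        ]
```

Emit:
drive_effector(motion="0 0 -0.03 0 0 0 | 0 0 -0.08 0 0 0 | 0.01 0.02 -0.123 0 0 0 | 0.03 0.06 -0.123 0 0 5 | 0.055 0.10 -0.123 0 0 10 | 0.08 0.14 -0.123 0 0 16 | 0.095 0.175 -0.123 0 0 21.2 | 0.1014 0.1873 -0.123 0 0 21.2 | 0.1014 0.1873 -0.123 0 0 21.2 | 0.1014 0.1873 -0.123 0 0 21.2")

```text
t: 20.48
ee_pos: [0.543, -0.0178, 0.1584]
orientation: [-180.0, 0.0, 87.0]
force: [0.2, -0.1, -1.1]
grip_width: 0.637
grip_force: 49.1
```

```bash
python3 - <<'E'
from h import *
go([*C((0,-.045,0))[:2],.0495])
E
```

```text
at [ 0.543  -0.0178  0.1584] [-1.7996e+02  2.0000e-02  8.6950e+01] tool shift [0.0007 0.0015 0.1089]
```

Emit:
drive_effector(motion="0.0007 0.0015 0.03 0 0 0 | 0.0007 0.0015 0.06 0 0 0 | 0.0007 0.0015 0.085 0 0 0 | 0.0007 0.0015 0.10 0 0 0 | 0.0007 0.0015 0.107 0 0 0 | 0.0007 0.0015 0.1085 0 0 0 | 0.0007 0.0015 0.1085 0 0 0")

```text
t: 21.35
ee_pos: [0.5459, -0.0165, 0.0505]
orientation: [179.9, 0.0, 87.0]
force: [0.3, -0.3, -1.8]
grip_width: 0.637
grip_force: 49.1
```

```bash
python3 -c "
from h import *
print(ctrl.sense()['ee_pos'],ctrl.sense()['force'])"
```

```text
[ 0.54592216 -0.01649711  0.05046068] [ 0.31132216 -0.31898535 -1.79803087]
```

Slightly lower, then release to 66 mm and rise.

Emit:
drive_effector(motion="0 -0.001 0.002 0 0 0 | 0 -0.001 0.002 0 0 0")

```text
t: 21.6
ee_pos: [0.5453, -0.0164, 0.0489]
orientation: [179.9, 0.0, 87.0]
force: [-0.0, 0.1, 5.2]
grip_width: 0.639
grip_force: 49.9
```

Emit:
drive_effector(motion="0 0 0 0 0 0 | 0 0 0 0 0 0 | 0 0 0 0 0 0 | 0 0 -0.03 0 0 0 | 0 0 -0.07 0 0 0 | 0 0 -0.12 0 0 0 | 0 0 -0.12 0 0 0", jaw=0.82)

```text
t: 22.48
ee_pos: [0.5467, -0.0166, 0.1717]
orientation: [179.5, 0.1, 87.0]
force: [0.1, -0.0, -0.2]
grip_width: 0.818
grip_force: 0.0
```

```bash
python3 - <<'E'
from h import *
w=cam("wrist");im=snap("wrist","pics/w11.png");np.save("w11.npy",np.concatenate([w[1],w[2]]))
h=cv2.cvtColor(im,cv2.COLOR_RGB2HSV);m=(((h[...,0]<6)|(h[...,0]>174))&(h[...,1]>170)&(h[...,2]>120)).astype(np.uint8)
n,l,st,ce=cv2.connectedComponentsWithStats(m)
for i in range(1,n):
    if st[i,4]>150: r=cv2.boxPoints(cv2.minAreaRect(np.argwhere(l==i)[:,::-1].astype(np.float32)));print(st[i],r.round().tolist(),[onz(w,p,.051)[:2].round(4).tolist() for p in r])
P=[C((a*.028,-.045+b*.035,.051)) for a,b in((1,1),(1,-1),(-1,-1),(-1,1))]
print(proj(w,P).round(),np.array(P).round(4))
go([.569,.3212,.16])
E
```

```text
[332 187  24  55 709] [[332.0, 187.0], [355.0, 187.0], [355.0, 241.0], [332.0, 241.0]] [[0.5576, 0.0173], [0.573, 0.0165], [0.572, -0.0214], [0.5559, -0.0206]]
[331 261  23  19 325] [[331.0, 261.0], [353.0, 261.0], [353.0, 279.0], [331.0, 279.0]] [[0.5546, -0.0354], [0.5702, -0.0363], [0.5699, -0.0502], [0.554, -0.0493]]
[454 296  42  32 565] [[452.0, 315.0], [492.0, 291.0], [500.0, 305.0], [459.0, 329.0]] [[0.6426, -0.0835], [0.6715, -0.0657], [0.6782, -0.077], [0.6491, -0.0952]]
[538 306  22  54 641] [[535.0, 307.0], [553.0, 304.0], [563.0, 357.0], [546.0, 361.0]] [[0.7047, -0.0803], [0.7173, -0.0782], [0.7315, -0.1253], [0.7183, -0.1276]]
[[357. 187.]
 [354. 283.]
 [277. 284.]
 [273. 187.]] [[ 0.5743  0.0162  0.051 ]
 [ 0.5706 -0.0537  0.051 ]
 [ 0.5147 -0.0508  0.051 ]
 [ 0.5183  0.0191  0.051 ]]
at [ 0.5453 -0.0164  0.1694] [1.7978e+02 3.0000e-02 8.6960e+01] tool shift [0.3384 0.0057 0.0092]
```

Emit:
drive_effector(motion="0.05 0 0 0 0 0 | 0.10 0 0 0 0 0 | 0.16 0.002 0 0 0 0 | 0.21 0.004 0 0 0 0 | 0.26 0.005 0 0 0 -3 | 0.30 0.005 0 0 0 -7 | 0.33 0.005 0 0 0 -7 | 0.338 0.0057 0 0 0 -7 | 0.338 0.0057 0 0 0 -7", jaw=0.85)

```text
t: 23.65
ee_pos: [0.5677, 0.3205, 0.1664]
orientation: [-179.9, 0.1, 94.0]
force: [-0.7, -0.5, 0.4]
grip_width: 0.846
grip_force: 0.0
```

```bash
cat > red.py <<'E'
from h import *
import sys
w=cam("wrist");im=snap("wrist",sys.argv[1])
h=cv2.cvtColor(im,cv2.COLOR_RGB2HSV);m=(((h[...,0]<6)|(h[...,0]>174))&(h[...,1]>170)&(h[...,2]>100)).astype(np.uint8)
n,l,st,ce=cv2.connectedComponentsWithStats(m)
for i in range(1,n):
    if st[i,4]>150: r=cv2.boxPoints(cv2.minAreaRect(np.argwhere(l==i)[:,::-1].astype(np.float32)));print(st[i],r.round().tolist(),[onz(w,p,float(sys.argv[2]))[:2].round(4).tolist() for p in r])
x,y,t=map(float,sys.argv[3:6]);t=np.radians(t);e=np.array([np.cos(t),np.sin(t)]);f=np.array([-e[1],e[0]])
print("pred",proj(w,[(*(np.array([x,y])+a*.028*e+b*.035*f),float(sys.argv[2])) for a,b in((1,1),(1,-1),(-1,-1),(-1,1))]).round().tolist())
E
python3 red.py pics/w12.png .039 .569 .3212 4
python3 -c "
from h import *
print('cab',onz(load('w4.npy'),(512,200),0)); go([.569,.3212,.035])"
```

```text
[338 185  24  48 724] [[338.0, 185.0], [361.0, 185.0], [361.0, 232.0], [338.0, 232.0]] [[0.5774, 0.3561], [0.5932, 0.3572], [0.5966, 0.3238], [0.5803, 0.3227]]
[338 261  21  15 259] [[338.0, 261.0], [358.0, 261.0], [358.0, 275.0], [338.0, 275.0]] [[0.5821, 0.3007], [0.5967, 0.3017], [0.5978, 0.2908], [0.583, 0.2897]]
[  69  324   86   46 2007] [[64.0, 363.0], [69.0, 323.0], [156.0, 334.0], [151.0, 374.0]] [[0.3706, 0.198], [0.3791, 0.2348], [0.4454, 0.2305], [0.4394, 0.1932]]
pred [[363.0, 184.0], [360.0, 278.0], [284.0, 278.0], [281.0, 184.0]]
cab [0.67542466 0.22410618 0.        ]
at [0.5679 0.32   0.1668] [-1.7991e+02  6.0000e-02  9.3930e+01] tool shift [0.0013 0.0014 0.1318]
```

Emit:
drive_effector(motion="0.001 0 0.05 0 0 0 | 0.001 0 0.10 0 0 0 | 0.001 0 0.13 0 0 0 | 0.001 0 0.1325 0 0 0 | 0.001 0 0.1325 0 0 0")

```text
t: 24.32
ee_pos: [0.569, 0.3214, 0.0365]
orientation: [179.9, -0.0, 93.9]
force: [0.2, 1.1, 0.4]
grip_width: 0.852
grip_force: 0.0
```

Emit:
drive_effector(motion="0 0 0 0 0 0 | 0 0 0 0 0 0 | 0 0 0 0 0 0 | 0 0 0 0 0 0", jaw=0, grip_force=45)

```text
t: 24.82
ee_pos: [0.5693, 0.3222, 0.0376]
orientation: [179.8, -0.1, 94.0]
force: [0.3, -1.1, 6.6]
grip_width: 0.642
grip_force: 49.6
```

```bash
python3 - <<'E'
from h import *
go([*C((0,.04,0))[:2],.16]);print(C((0,.04,0)))
E
```

```text
at [0.5693 0.3222 0.0376] [ 1.7978e+02 -5.0000e-02  9.3950e+01] tool shift [-0.2525 -0.0375 -0.1227]
[0.5488979  0.06762053 0.        ]
```

Emit:
drive_effector(motion="0 0 -0.03 0 0 0 | 0 0 -0.08 0 0 0 | -0.02 0 -0.123 0 0 0 | -0.07 -0.01 -0.123 0 0 2 | -0.12 -0.018 -0.123 0 0 4 | -0.17 -0.025 -0.123 0 0 7 | -0.22 -0.033 -0.123 0 0 7 | -0.2525 -0.0375 -0.123 0 0 7 | -0.2525 -0.0375 -0.123 0 0 7 | -0.2525 -0.0375 -0.123 0 0 7")

```text
t: 26.08
ee_pos: [0.5481, 0.0679, 0.1586]
orientation: [180.0, -0.0, 86.9]
force: [0.0, 0.4, -2.3]
grip_width: 0.636
grip_force: 48.7
```

Emit:
drive_effector(motion="0 0 0.03 0 0 0 | 0 0 0.06 0 0 0 | 0 0 0.085 0 0 0 | 0 0 0.09 0 0 0 | 0 0 0.09 0 0 0")

```text
t: 26.7
ee_pos: [0.5484, 0.0682, 0.0686]
orientation: [180.0, -0.0, 87.0]
force: [0.4, 0.0, -2.0]
grip_width: 0.639
grip_force: 48.6
```

```bash
python3 - <<'E'
from h import *
go([*C((0,.04,0))[:2],.0498]);print(ctrl.sense()["force"])
E
```

```text
at [0.5484 0.0682 0.0686] [179.98  -0.    87.02] tool shift [-0.0005  0.0006  0.0188]
[ 0.39980379  0.01515543 -1.97766797]
```

Emit:
drive_effector(motion="0 0 0.01 0 0 0 | 0 0 0.015 0 0 0 | 0 0 0.0195 0 0 0 | 0 0 0.0195 0 0 0")

```text
t: 27.2
ee_pos: [0.5482, 0.0674, 0.0496]
orientation: [180.0, 0.0, 87.0]
force: [-2.8, -0.3, 6.3]
grip_width: 0.639
grip_force: 49.6
```

Emit:
drive_effector(motion="0 0 0 0 0 0 | 0 0 0 0 0 0 | 0 0 0 0 0 0 | 0 0 -0.03 0 0 0 | 0 0 -0.07 0 0 0 | 0 0 -0.12 0 0 0 | 0 0 -0.12 0 0 0", jaw=0.82)

```text
t: 28.08
ee_pos: [0.5504, 0.0674, 0.1728]
orientation: [179.5, -0.0, 87.0]
force: [0.1, 0.3, 0.4]
grip_width: 0.819
grip_force: 0.0
```

```bash
python3 red.py pics/w13.png .051 .5489 .0676 -3
python3 -c "
from h import *
go([.5049,.223,.16])"
```

```text
[  30   35  113   69 4941] [[27.0, 97.0], [30.0, 35.0], [145.0, 41.0], [142.0, 103.0]] [[0.3734, 0.1679], [0.3852, 0.2021], [0.4531, 0.1953], [0.4444, 0.1605]]
[331 188  23  53 806] [[331.0, 188.0], [353.0, 188.0], [353.0, 240.0], [331.0, 240.0]] [[0.5607, 0.1007], [0.5755, 0.0999], [0.5745, 0.0632], [0.5591, 0.0641]]
[330 263  23  19 359] [[329.0, 264.0], [352.0, 263.0], [353.0, 280.0], [330.0, 281.0]] [[0.557, 0.0463], [0.5733, 0.0463], [0.5736, 0.0329], [0.557, 0.0329]]
[ 331  299   23   79 1311] [[331.0, 377.0], [332.0, 299.0], [353.0, 299.0], [352.0, 377.0]] [[0.554, -0.0493], [0.5578, 0.0187], [0.5733, 0.0176], [0.5706, -0.0506]]
pred [[358.0, 186.0], [355.0, 282.0], [278.0, 282.0], [274.0, 186.0]]
at [0.549  0.0674 0.1705] [179.77  -0.    86.96] tool shift [ 0.153  -0.0523  0.0103]
```

Emit:
drive_effector(motion="0.04 -0.015 0 0 0 3 | 0.08 -0.03 0 0 0 6 | 0.12 -0.045 0 0 0 9.4 | 0.153 -0.052 0 0 0 9.4 | 0.153 -0.0523 0.04 0 0 9.4 | 0.153 -0.0523 0.07 0 0 9.4 | 0.153 -0.0523 0.0885 0 0 9.4 | 0.153 -0.0523 0.0885 0 0 9.4 | 0.153 -0.0523 0.0885 0 0 9.4", jaw=0.47)

```text
t: 29.25
ee_pos: [0.5041, 0.223, 0.0803]
orientation: [-180.0, 0.0, 77.5]
force: [0.6, 0.0, -0.1]
grip_width: 0.471
grip_force: 0.0
```

Emit:
drive_effector(motion="0 0 0 0 0 0 | 0 0 0 0 0 0 | 0 0 0 0 0 0", jaw=0, grip_force=60)

```text
t: 29.62
ee_pos: [0.5044, 0.223, 0.0808]
orientation: [179.9, -0.0, 77.6]
force: [1.2, -0.4, 0.1]
grip_width: 0.166
grip_force: 58.4
```

Emit:
drive_effector(motion="0 0 -0.012 0 0 0 | 0 0 -0.025 0 0 0 | 0 0 -0.036 0 0 0 | 0 0 -0.036 0 0 0 | 0.012 -0.001 -0.036 0 0 -3 | 0.025 -0.003 -0.036 0 0 -5 | 0.037 -0.007 -0.036 0 0 -8 | 0.049 -0.012 -0.036 0 0 -10 | 0.049 -0.012 -0.036 0 0 -10 | 0.049 -0.012 -0.036 0 0 -10")

```text
t: 30.88
ee_pos: [0.5007, 0.2688, 0.1139]
orientation: [-179.6, 0.6, 87.7]
force: [-2.4, -20.8, -4.3]
grip_width: 0.163
grip_force: 59.1
```

```bash
python3 - <<'E'
from h import *
w=cam("wrist");im=snap("wrist","pics/w14.png");np.save("w14.npy",np.concatenate([w[1],w[2]]))
go([.5033,.2753,.0828])
print(proj(w,[(.4953,.188,.073),(.4953,.188,.0585)]))
E
```

```text
at [0.5008 0.2687 0.1139] [-179.61    0.63   87.73] tool shift [0.007  0.0025 0.031 ]
[[316.19436232 416.39790169]
 [316.61335852 397.67337295]]
```

Emit:
drive_effector(motion="-0.003 0 0 0 0 0 | -0.003 0 0 0 0 0")

```text
t: 31.18
ee_pos: [0.5017, 0.2682, 0.1151]
orientation: [-179.8, 0.3, 87.7]
force: [-1.7, -10.1, -3.2]
grip_width: 0.165
grip_force: 59.3
```

Emit:
drive_effector(motion="-0.001 0 0 0 0 0 | -0.001 0 0 0 0 0")

```text
t: 31.42
ee_pos: [0.5018, 0.2679, 0.1153]
orientation: [-179.8, 0.3, 87.7]
force: [-0.6, -9.0, -2.7]
grip_width: 0.156
grip_force: 59.3
```

```bash
python3 - <<'E'
from h import *
w=cam("wrist");im=snap("wrist","pics/w15.png");np.save("w15.npy",np.concatenate([w[1],w[2]]))
a=cv2.resize(im[220:420,220:420],None,fx=2,fy=2,interpolation=2)
sd=ctrl.get_image("side");b=cv2.resize(sd[180:300,250:370],None,fx=3.3,fy=3.3,interpolation=2)
b=cv2.resize(b,(400,400));cv2.imwrite("pics/c15.png",np.hstack([a,b])[:,:,::-1])
E
```

```text
(no output)
```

View pics/c15.png

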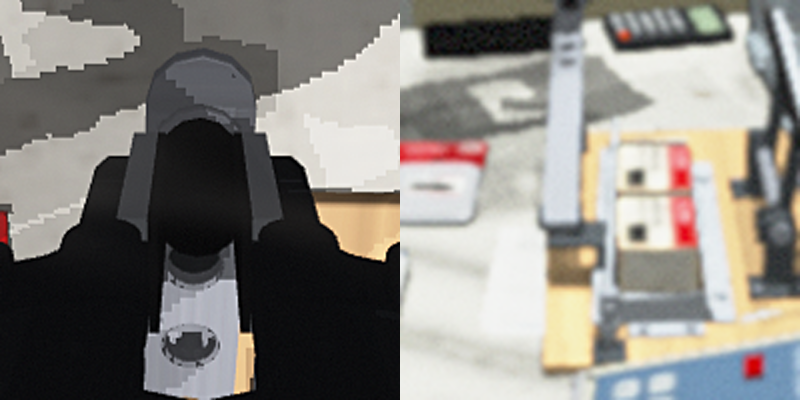

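```bash
python3 - <<'E'
from h import *
w=load("w15.npy")
for z in (.08,.085,.09): print(z,onz(w,(315.5,392.5),z),"knobtop",onz(w,(320,285),z+.038))
print(proj(w,[(.4953,.188,.073),(.4953,.188,.0585)]))
w6=load("w6.npy"); print(ctrl.sense()['ee_pos'])
# knob black blob extent in w15, column 318
im=cv2.imread("pics/w15.png",0);print([int(v) for v in im[240:420:3,316]])
E
```

```text
0.08 [0.49712834 0.20853862 0.08      ] knobtop [0.50270064 0.28688689 0.118     ]
0.085 [0.49738306 0.21272746 0.085     ] knobtop [0.50280606 0.2891661  0.123     ]
0.09 [0.49763778 0.2169163  0.09      ] knobtop [0.50291148 0.29144532 0.128     ]
[[313.99817076 414.4816946 ]
 [314.45139299 396.0695717 ]]
[0.50176546 0.26794096 0.11524014]
[114, 85, 58, 99, 90, 93, 93, 93, 95, 91, 65, 59, 72, 46, 15, 16, 16, 16, 19, 17, 22, 20, 21, 21, 21, 23, 25, 22, 23, 21, 14, 13, 12, 11, 8, 9, 24, 24, 24, 62, 58, 127, 152, 178, 176, 176, 177, 168, 157, 51, 58, 55, 57, 52, 129, 153, 184, 182, 182, 186]
```

Emit:
drive_effector(motion="0 0 0.01 0 0 0 | 0 0 0.018 0 0 0 | 0 0 0.024 0 0 0 | 0 0 0.028 0 0 0 | 0 0 0.031 0 0 0 | 0 0 0.033 0 0 0 | 0 0 0.033 0 0 0")

```text
t: 32.4
ee_pos: [0.5027, 0.2697, 0.0833]
orientation: [180.0, -0.0, 87.5]
force: [-1.0, 2.6, 1.7]
grip_width: 0.162
grip_force: 59.4
```

Emit:
drive_effector(motion="0 0 0.002 0 0 0 | 0 0 0.002 0 0 0")

```text
t: 32.65
ee_pos: [0.5034, 0.2696, 0.0816]
orientation: [179.9, -0.0, 87.6]
force: [2.9, 2.1, 0.5]
grip_width: 0.162
grip_force: 59.4
```

Emit:
drive_effector(motion="0 0 0 0 0 0 | 0 0 0 0 0 0 | 0 0 0 0 0 0 | 0 0 -0.02 0 0 0 | 0 0 -0.06 0 0 0 | -0.02 0 -0.11 0 0 0 | -0.05 0 -0.12 0 0 0 | -0.05 0 -0.12 0 0 0 | -0.05 0 -0.12 0 0 0", jaw=0.47)

```text
t: 33.78
ee_pos: [0.5002, 0.2197, 0.2007]
orientation: [-179.9, 0.0, 87.5]
force: [-0.6, 0.6, 0.3]
grip_width: 0.473
grip_force: 0.0
```

```bash
python3 - <<'E'
from h import *
w=cam("wrist");im=snap("wrist","pics/w16.png");np.save("w16.npy",np.concatenate([w[1],w[2]]))
S=C((-.070,-.052,0));K=C((-.056,.2427,0));u=(K-S)/np.linalg.norm(K-S)
for d,z in((.295,.092),(.261,.061),(.235,.061),(.21,.061)): p=S+u*d;p[2]=z;print(d,p.round(4),proj(w,[p]).round(1))
p=proj(w,[S+u*.235+[0,0,.061]])[0]
g=cv2.cvtColor(im,cv2.COLOR_RGB2GRAY);c=int(round(p[0]))
for c in (c-4,c,c+4): print(c,[int(v) for v in g[100:330:3,c]])
print(proj(w,[C((-.06,.157,.073))]))
d=cv2.HoughCircles(g[130:330,250:390],cv2.HOUGH_GRADIENT,1,20,param1=80,param2=14,minRadius=6,maxRadius=24);print(d+np.array([250,130,0]) if d is not None else None)
E
```

```text
0.295 [0.5035 0.2729 0.092 ] [[321.6 160. ]]
0.261 [0.5002 0.2391 0.061 ] [[318.8 203.5]]
0.235 [0.4976 0.2132 0.061 ] [[316.8 237.5]]
0.21 [0.4951 0.1884 0.061 ] [[315.1 268.5]]
313 [138, 138, 137, 139, 139, 136, 137, 137, 137, 131, 142, 139, 141, 138, 133, 148, 0, 19, 24, 23, 22, 17, 18, 14, 110, 133, 130, 127, 104, 108, 106, 110, 81, 84, 84, 86, 83, 76, 94, 103, 102, 102, 103, 76, 26, 28, 29, 25, 64, 68, 68, 58, 199, 190, 39, 62, 63, 115, 182, 160, 214, 213, 214, 214, 217, 215, 214, 214, 216, 216, 215, 211, 211, 208, 207, 207, 206]
317 [137, 137, 137, 136, 136, 138, 138, 138, 138, 99, 140, 142, 141, 140, 127, 144, 7, 25, 27, 28, 24, 23, 19, 15, 32, 131, 127, 104, 103, 103, 104, 103, 75, 78, 125, 125, 124, 120, 97, 104, 106, 104, 103, 81, 29, 29, 29, 24, 63, 70, 68, 58, 200, 200, 65, 67, 67, 137, 179, 153, 209, 206, 207, 206, 207, 207, 210, 208, 208, 210, 210, 210, 210, 210, 210, 210, 210]
321 [138, 137, 137, 136, 138, 137, 138, 140, 139, 101, 140, 142, 143, 138, 129, 157, 2, 21, 30, 28, 25, 22, 18, 14, 84, 129, 108, 108, 107, 106, 105, 105, 86, 122, 120, 119, 124, 68, 102, 102, 101, 101, 100, 104, 40, 26, 25, 62, 68, 70, 72, 70, 101, 203, 230, 152, 114, 153, 233, 218, 217, 216, 215, 214, 214, 214, 213, 213, 211, 209, 209, 207, 208, 206, 206, 204, 204]
[[314.88977432 275.44293894]]
[[[317.5        160.5         12.39999962]
  [315.5        203.5          9.60000038]
  [314.5        235.5          7.4000001 ]
  [358.5        297.5          9.60000038]
  [314.5        263.5          9.39999962]
  [333.5        300.5          7.0999999 ]
  [280.5        277.5          7.4000001 ]]]
```

Emit:
drive_effector(motion="-0.05 0.01 -0.02 0 0 0 | -0.11 0.02 -0.03 0 0 0 | -0.17 0.03 -0.03 0 0 0 | -0.22 0.05 -0.03 0 0 0 | -0.2425 0.09 -0.03 0 0 0 | -0.2425 0.14 -0.03 0 0 0 | -0.2425 0.18 -0.03 0 0 0 | -0.2425 0.1993 -0.03 0 0 0 | -0.2425 0.1993 -0.03 0 0 0 | -0.2425 0.1993 -0.03 0 0 0", jaw=0.47)

```text
t: 35.08
ee_pos: [0.6886, -0.0306, 0.2305]
orientation: [-179.9, -0.0, 87.6]
force: [0.6, -0.6, 0.5]
grip_width: 0.474
grip_force: 0.0
```

```bash
python3 -c "
from h import *
go([.6888,-.0312,.1384])"
```

```text
at [ 0.6886 -0.0306  0.2305] [-1.799e+02 -1.000e-02  8.759e+01] tool shift [-0.0006  0.0004  0.0921]
```

Emit:
drive_effector(motion="0 0 0.04 0 0 0 | 0 0 0.075 0 0 0 | 0 0 0.092 0 0 0 | 0 0 0.092 0 0 0 | 0 0 0.092 0 0 0")

```text
t: 35.7
ee_pos: [0.6901, -0.0314, 0.1412]
orientation: [179.8, 0.0, 87.6]
force: [-0.8, -0.4, 0.8]
grip_width: 0.469
grip_force: 0.0
```

Emit:
drive_effector(motion="0 0 0 0 0 0 | 0 0 0 0 0 0 | 0 0 0 0 0 0 | 0 0 0 0 0 0", jaw=0, grip_force=45)

```text
t: 36.2
ee_pos: [0.6895, -0.0314, 0.1409]
orientation: [179.9, 0.0, 87.5]
force: [-2.7, 0.3, 5.5]
grip_width: 0.151
grip_force: 44.0
```

Emit:
drive_effector(motion="0 -0.007 -0.005 0 0 0 | 0 -0.0141 -0.0091 0 0 0 | 0 -0.022 -0.0128 0 0 0 | 0 -0.0296 -0.0157 0 0 0 | 0 -0.0375 -0.018 0 0 0 | 0 -0.0459 -0.0197 0 0 0 | 0 -0.054 -0.0205 0 0 0 | 0 -0.0627 -0.0208 0 0 0 | 0 -0.071 -0.0203 0 0 0 | 0 -0.0794 -0.019 0 0 0")

```text
t: 37.45
ee_pos: [0.6129, -0.0274, 0.1617]
orientation: [179.4, -0.0, 87.5]
force: [2.5, 2.8, 10.2]
grip_width: 0.156
grip_force: 48.6
```

Emit:
drive_effector(motion="0 -0.008 0.002 0 0 0 | 0 -0.0162 0.0045 0 0 0 | 0 -0.024 0.008 0 0 0 | 0 -0.0314 0.0117 0 0 0 | 0 -0.0385 0.0165 0 0 0 | 0 -0.0451 0.0214 0 0 0 | 0 -0.0515 0.027 0 0 0 | 0 -0.057 0.0333 0 0 0 | 0 -0.062 0.04 0 0 0 | 0 -0.062 0.04 0 0 0")

```text
t: 38.7
ee_pos: [0.5464, -0.0252, 0.1167]
orientation: [-179.8, -0.0, 87.5]
force: [-2.4, 3.2, -7.8]
grip_width: 0.151
grip_force: 48.1
```

Emit:
drive_effector(motion="0 -0.0015 0.003 0 0 0 | 0 -0.002 0.005 0 0 0 | 0 -0.002 0.005 0 0 0")

```text
t: 39.08
ee_pos: [0.5457, -0.0252, 0.1153]
orientation: [180.0, 0.0, 87.6]
force: [-9.2, 3.8, 13.2]
grip_width: 0.152
grip_force: 50.3
```

Emit:
drive_effector(motion="0 0 0 0 0 0 | 0 0 0 0 0 0 | 0 0 0 0 0 0 | 0 0 0 0 0 0", jaw=0.47)

```text
t: 39.58
ee_pos: [0.5462, -0.0254, 0.1132]
orientation: [180.0, 0.0, 87.5]
force: [0.4, -0.5, 0.1]
grip_width: 0.471
grip_force: 0.0
```

Emit:
drive_effector(motion="0 0 -0.02 0 0 0 | 0 0 -0.06 0 0 0 | 0 0 -0.10 0 0 0 | 0 -0.05 -0.14 0 0 0 | 0 -0.10 -0.15 0 0 0 | 0 -0.11 -0.15 0 0 0 | 0 -0.11 -0.15 0 0 0")

```text
t: 40.45
ee_pos: [0.4363, -0.0206, 0.2635]
orientation: [179.9, 0.0, 87.5]
force: [0.2, 0.4, 0.3]
grip_width: 0.473
grip_force: 0.0
```

```bash
python3 - <<'E'
from h import *
w=cam("wrist");im=snap("wrist","pics/w17.png");np.save("w17.npy",np.concatenate([w[1],w[2]]))
print("grip pred",proj(w,[C((0,-.083,.107)),C((0,-.027,.107))]).round(1))
g=cv2.cvtColor(im,cv2.COLOR_RGB2GRAY);p=proj(w,[C((0,-.055,.107))])[0];r=int(p[1]);print(p,[int(v) for v in g[r,int(p[0])-40:int(p[0])+40:2]])
S=C((-.070,-.052,0));K=C((-.056,.2427,0));u=(K-S)/np.linalg.norm(K-S)
for d,z in((.295,.092),(.261,.061),(.235,.061),(.21,.061)): q=S+u*d;q[2]=z;print(d,proj(w,[q]).round(1))
h=cv2.HoughCircles(g[0:150],cv2.HOUGH_GRADIENT,1,12,param1=80,param2=12,minRadius=5,maxRadius=14);print(h[0][:10])
# cup in top & side
for n in("top","side"):
    c=cam(n);snap(n,f"pics/{n}9.png");print(n,proj(c,[(.3756,-.327,.084),C((0,-.055,.105))]).round())
E
```

```text
grip pred [[452.1 259.2]
 [460.4 190.7]]
[456.10770708 225.89988313] [31, 32, 31, 35, 38, 25, 77, 249, 87, 88, 92, 141, 131, 133, 132, 78, 5, 15, 19, 20, 25, 37, 44, 41, 23, 6, 229, 208, 212, 211, 230, 239, 20, 110, 88, 103, 111, 74, 83, 86]
0.295 [[ 411.8 -265.3]]
0.261 [[ 394.9 -154.9]]
0.235 [[ 390.7 -109.4]]
0.21 [[386.9 -68. ]]
[[426.5 124.5  12.2]
 [522.5 110.5  12.2]
 [553.5  90.5  13.4]
 [246.5  52.5  13.4]
 [519.5 133.5  10. ]
 [474.5  79.5   9.6]
 [261.5  55.5   9.6]
 [424.5 136.5   8.8]
 [482.5  19.5   8.7]
 [430.5 101.5   7.4]]
top [[472. 332.]
 [331. 212.]]
side [[248. 321.]
 [327. 228.]]
```

```bash
python3 - <<'E'
from h import *
a=cv2.imread("pics/side0.png",0).astype(int);b=cv2.imread("pics/side9.png",0).astype(int)
d=abs(a-b);print("cup side diff",d[305:372,226:276].mean(),(d[305:372,226:276]>40).sum(),"max around",(d[300:380,215:300]>40).sum())
# stay/pin from the side: shift of template of knob/bar end
t=a[185:215,285:312].astype(np.uint8);r=cv2.matchTemplate(b[170:230,270:330].astype(np.uint8),t,cv2.TM_CCOEFF_NORMED);print("stay match",cv2.minMaxLoc(r))
t=a[240:290,290:312].astype(np.uint8);r=cv2.matchTemplate(b[225:305,275:327].astype(np.uint8),t,cv2.TM_CCOEFF_NORMED);print("gate match",cv2.minMaxLoc(r))
t=a[225:265,325:375].astype(np.uint8);r=cv2.matchTemplate(b[210:280,310:390].astype(np.uint8),t,cv2.TM_CCOEFF_NORMED);print("clamp match",cv2.minMaxLoc(r))
E
```

```text
cup side diff 8.492537313432836 184 max around 359
stay match (-0.3152802586555481, 0.9984543323516846, (33, 30), (15, 15))
gate match (-0.17497563362121582, 0.9139367341995239, (25, 0), (15, 15))
clamp match (-0.46845588088035583, 0.9032357931137085, (27, 5), (15, 15))
```

```bash
python3 - <<'E'
from h import *
a=cv2.imread("pics/side0.png",0);b=cv2.imread("pics/side9.png",0)
r=cv2.matchTemplate(b[285:395,200:310],a[308:372,226:276],cv2.TM_CCOEFF_NORMED);print(cv2.minMaxLoc(r),"expect (26,23)")
print(ctrl.sense()["force"]);print(ctrl.close_job())
E
```

```text
(-0.1918777972459793, 0.9601583480834961, (31, 46), (26, 23)) expect (26,23)
[ 1.47745892  0.22939939 -0.78798924]
the job is handed in; nothing more can be done
None
```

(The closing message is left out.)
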